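# Set the tile press to a running fit

### The arm

A 6-joint arm with a two-finger parallel gripper is mounted at the origin on a cart in front of the work surface, level with it; the furniture and walls round the work are solid. World frame = base frame: x ahead of the robot, y to its left, z up, the work surface at z = 0. Lengths are in mm, angles in rad, forces in N, time in s.
With the tool pointing down it reaches from about 350 to 1000 mm from the base axis. Payload 7.1 kg.
Tool frame: the origin (TCP) lies on the centre line of the jaws, within the pads' length; the fingertips stand 19 mm ahead of it and the grasp point (between the pads) is the TCP; z points along the fingers, y is the line along which they close (so a half turn about z gives the same grasp; the last joint's range is limited). The gripper opens to 85 mm and grips with 20 to 120 N. Pads are 22 mm wide; open, the fingers measure 114 mm over their backs; the gripper's body (76 mm by 85 mm) begins 54 mm behind the grasp point. The pads swing forward as they close: fully open they stand 13 mm farther back than shut.
Start: joints at [-1.251, 0.423, 1.63, -0, 1.089, -0.019], TCP at [207.739, -589.448, 250.319] pointing down, gripper open.
Joint ranges: [-3, 3], [-0.9, 2.11], [0.09, 2.58], [-1.31, 4.45], [0.11, 2.69], [-2.54, 2.54]. Speed limits (rad/s): [2.39, 2.39, 3.01, 3.14, 3.14, 3.14].

### API

Orientations are given as [roll, pitch, yaw] about the fixed x, y, z axes, in that order (R = Rz(yaw) Ry(pitch) Rx(roll)).
In Python, from cell import robot gives the robot as it stands. The module is installed in compiled form; this text tells all that it offers.
- The arm moves only by the shell command python3 -m jog 'ROWS' [OPENING] [FORCE]. ROWS is JSON, a list of rows, each a list of 6 numbers: the shift along the tool's x, y, z in units of 1000 mm (1.0 is 1000 mm), then the turn, a rotation vector about the tool's x, y, z in units of pi/2 rad (1.0 is pi/2 rad). A call has 1 to 8 rows; each row is the pose to reach, as a shift and turn from the pose commanded when the call began, along the tool's axes at that moment; what a row does not reach only later rows make up. A row lasts 1/10 s, in which the tool goes at most 50 mm and 8.59 degrees, less where a joint would pass 70% of its speed; a pose out of reach is approached as far as the arm can. A call with a number of a shift or a turn outside -1 to 1 is refused whole. A call with a gripper value outside its range is refused whole. OPENING is the opening, from 0 (shut) to 1 (fully open), set as the call begins (- or left out, the last holds). The fingers move at their own pace and stop on an object; FORCE is the grip in N (left out, the last holds). Time passes only in rows, so rows that repeat a pose let the fingers close. It gives the time, the measured TCP pose, the force, the opening and the grip force at its end, in the units of the state.
- robot.sense(): the state, without advancing time (a new reading comes with each control period).
- robot.get_image(name): name is "side" or "top" or "wrist"; returns a dict with "color" (480x640x3 uint8, blue, green, red), "depth" (480x640 float32, mm along the optical axis (not along the pixel's ray), 0 where there is no reading), "fx", "fy", "cx", "cy" (pixels), "R" (3x3) and "t" (3): a world point X has camera coordinates R X + t; the wrist camera has in their place "T_tool_cam" (4x4, takes a point from camera to tool coordinates, whose origin is the TCP and whose axes are the flange's). Camera axes: x right, y down, z forward; pixel columns grow to the right and rows downward; lengths in mm; the calibration is good to about 2 mm. A picture is of the moment at which its call begins: read the wrist's pose just before it.
- robot.sign_off(): hands the job in; it is judged then, once.
The state is a dict: "time": time; "joint_pos": joint angles; "joint_velocities": joint speeds; "joint_torque": joint torques, N m; "eef_pos": TCP position; "tool_rot": TCP orientation; "wrist_force": force on the tool from outside, world axes, zero at the start; "wrist_torque": the same for the moment, N m; "width": finger opening in mm; "finger_force": force on a finger pad.
Only numpy, scipy, OpenCV 4.12 (cv2) and the standard library are available. Lean on these libraries where they do the work, as an engineer would, in place of code of your own. Each camera call takes 0.05 s, during which the arm holds its last target. There are 200 camera calls.

### The job

The test tile in the press must be held with just a little play. Slide the clear guard along its track until it is fully open, turn the wing screw clockwise until it seats firmly on the tile, then back it off a quarter turn and keep hold of it there: finish with the fingers still gripping the wing screw, the guard open, so that I can lock it in that position. Leave the things standing round the press where they are.

Things in the scene. Friction and masses are not known exactly. Their poses are not given: they have to be found in the camera images.
- tile_press: The press, fixed to the table: a plywood base 190 x 320 x 12 mm (x, y, z) with two aluminium tracks along its own y axis and a dark steel C-frame. Origin: centre of the underside of the base, on the table; x, y along the base's sides, z up. The axis of the wing screw is vertical, at x = 0, y = -75 mm in this frame. The arm of the C-frame under the wing has its top 70 mm above the table.
- guard (a joint): How far the guard is open, m: 0 = shut (right over the wing screw), 0.16 = fully open, at its stop; it slides along the press's +y axis and stays where it is left (it takes about 1.5 N to slide). The guard is a tunnel of clear plastic with aluminium edges, 160 mm along x, 120 mm along y, top face 126 mm above the table, open at its two ends along y.
- guard_handle (a point): Point to grip on the guard's wooden handle, an upright fin in the middle of the guard's top: 54 mm long along the press's x axis, 12 mm thick along y, rising from 128 to 170 mm above the table. This point is in its middle, 156 mm above the table. Its axes are those of the press; it travels with the guard.
- wing_screw (a joint): Angle by which the wing screw is backed off, rad: 0 = seated on the tile (a hard stop), growing counter-clockwise seen from above; turning clockwise seen from above screws it in. It starts 0.8 to 2.2 rad out, stays where it is left (about 0.06 N m to turn) and does not rise or sink noticeably. The far stop is at 3.4 rad.
- wing_grip (a point): Point to grip on the steel wing screw: the middle of its flat wing, 104 mm above the table, on the screw's vertical axis. The wing is a flat upright bar 44 mm long along this point's x axis, 10 mm thick along its y axis, from 86 to 118 mm above the table (same after half a turn). At joint value 0 the wing lies along the press's x axis; it turns with the screw.
- sand_cup: Small speckled sand-coloured vase just behind the press, 67 mm wide, 72 mm tall, loose, a bystander; origin at the centre of its foot.
- tape_roll: Roll of masking tape lying flat right behind the press (another roll farther back belongs to the table), 104 mm across, 25 mm tall, loose, a bystander; origin at the centre of its underside.
- spare_tile: Test tile lying on the table just right of the press, 75 x 45 x 10 mm, loose, a bystander; origin at the centre of its underside.
- glaze_jar: Glaze jar with a dark cap on the near edge of the left-hand table, 62 mm wide, 93 mm tall, loose, a bystander; origin at the centre of its underside.
- short_pot: Short light blue vase at the near corner of the left-hand table, 81 mm wide, 92 mm tall, loose, a bystander; origin at the centre of its foot.

How it is judged (in metres and radians):
On the way, in this order (a step that is already met when the one before it is completed fails the run):
1. the guard is slid fully open along its track (value of joint guard above 0.145 m), for 0.2 s.
2. with the guard open, the wing screw is turned in until it seats (value of joint wing_screw below 0.06 rad and value of joint guard above 0.145 m), for 0.2 s.
At the end, for the whole second after the job is handed in: The wing screw stands a quarter turn back from its seat (1.32 to 1.82 rad, that is 90 degrees within about 14), at rest, still gripped by the fingers with more than 3 N, and the guard is still open to within 15 mm of its stop (value of joint wing_screw between 1.32 and 1.82 rad and velocity of joint wing_screw between -0.05 and 0.05 rad/s and contact force between the fingers and wing_screw above 3 N and value of joint guard above 0.145 m); the arm keeps its last pose, push and grip.
It fails at once if a bystander is shifted by more than 30 mm or knocked over (distance of any of sand_cup, tape_roll, spare_tile, glaze_jar, short_pot from where it was at the start of the episode above 0.03 m or angle between any of sand_cup, glaze_jar, short_pot's own z axis and vertical above 0.5 rad).
It also fails if it takes over 58 s, if anything falls off the work surface, if the arm or the gripper's body presses on something with over 40 N, if the wrist force passes 120 N, or if a joint passes its speed limit or range.

## Working session

There is one attempt and no reset: what is moved stays moved. The work goes in short steps, Python scripts to look and compute and a shell command to move; the robot and the scene stay as the last step left them, time stands still between calls to the robot, and variables do not carry over. Pictures are saved under pics/ and viewed, at most 10 in all, crops included, and the job is handed in when it is done.

```bash
mkdir -p pics
cat > h.py <<'E'
import numpy as np,cv2,pickle
from cell import robot
def grab(n,tag):
    s=robot.sense(); im=robot.get_image(n); im['s']=s
    pickle.dump(im,open(f'pics/{tag}.pkl','wb')); cv2.imwrite(f'pics/{tag}.png',im['color']); return im
E
python3 - <<'E'
from h import *
for n in('side','top'):
    im=grab(n,n+'0'); print(n,im['fx'],im['cx'],im['cy'],np.round(im['R'],3).tolist(),np.round(im['t'],1))
print(robot.sense())
a=cv2.imread('pics/side0.png');b=cv2.imread('pics/top0.png')
E
```

```text
side 443.013607531499 321.8804559477023 238.5771022168639 [[0.513, 0.858, 0.002], [0.439, -0.261, -0.86], [-0.737, 0.442, -0.511]] [-143.  -185.1 1632.8]
top 506.49248169062696 323.9562264079376 246.9554205461064 [[0.028, -1.0, -0.005], [-0.995, -0.027, -0.099], [0.099, 0.008, -0.995]] [-188.   559.2 1488.7]
{'time': 0.1, 'joint_pos': array([-1.25098756e+00,  4.23775872e-01,  1.63057064e+00,  2.22785737e-05,
        1.08861030e+00, -1.90127566e-02]), 'joint_velocities': array([ 0.00044028, -0.00288469, -0.00276388,  0.00016745,  0.00141619,
       -0.00022311]), 'joint_torque': array([ 2.51260617e-04, -5.58426404e+01, -2.82444692e+01, -3.93545872e-05,
        3.04450346e-03, -2.18918149e-05]), 'eef_pos': array([ 207.61631893, -589.03466939,  249.63312752]), 'tool_rot': array([-3.14022912e+00, -4.56556339e-05,  3.38811149e-01]), 'wrist_force': array([-0.10305342, -0.71057762, -0.1536416 ]), 'wrist_torque': array([0.02306834, 0.00140412, 0.01184101]), 'finger_force': 0.0, 'width': 85.59799304751343}
```

View pics/top0.png

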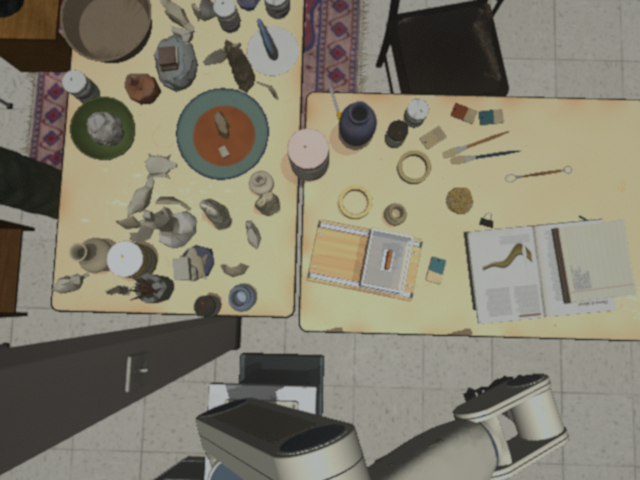

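View pics/side0.png

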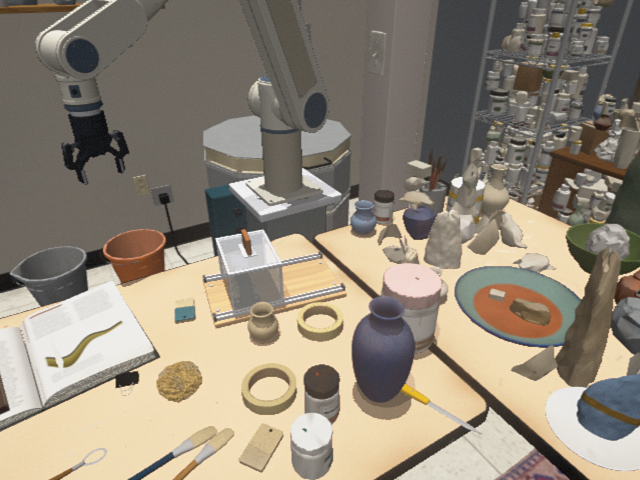

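The top view shows the press around (365,260), with the guard at its right end, so press +y points image-left (world +y). The orange handle is at (389,260). In the side view it is at (247,243).

```bash
cat >> h.py <<'E'
def ray(im,p):
    d=np.array([(p[0]-im['cx'])/im['fx'],(p[1]-im['cy'])/im['fy'],1.])
    if 'R' in im: R,t=im['R'],im['t']; return -R.T@t, R.T@d
    from scipy.spatial.transform import Rotation as Ro
    T=im['T_tool_cam'];Rt=Ro.from_euler('xyz',im['s']['tool_rot']).as_matrix()
    return im['s']['eef_pos']+Rt@T[:3,3], Rt@T[:3,:3]@d
def onz(im,p,z):
    c,d=ray(im,p); return c+d*(z-c[2])/d[2]
def tri(a,p,b,q):
    c,d=ray(a,p);e,f=ray(b,q); s=np.linalg.lstsq(np.c_[d,-f],e-c,rcond=None)[0]
    x,y=c+s[0]*d,e+s[1]*f; return (x+y)/2,np.linalg.norm(x-y)
def load(t): return pickle.load(open(f'pics/{t}.pkl','rb'))
E
python3 - <<'E'
from h import *
T=load('top0');S=load('side0')
def hm(im,x0,x1,y0,y1):
    h=cv2.cvtColor(im['color'],cv2.COLOR_BGR2HSV);m=cv2.inRange(h,(3,130,60),(17,255,255))
    k=np.zeros_like(m);k[y0:y1,x0:x1]=m[y0:y1,x0:x1];n,l,st,c=cv2.connectedComponentsWithStats(k)
    i=1+np.argmax(st[1:,4]);print(st[i],c[i]);return c[i]
a=hm(T,375,405,240,280);b=hm(S,235,262,225,262)
print('handle',tri(T,a,S,b), 'top depth',T['depth'][int(a[1]),int(a[0])])
cv2.imwrite('pics/c.png',np.hstack([cv2.resize(T['color'][205:310,295:435],None,fx=5.7,fy=5.7,interpolation=cv2.INTER_CUBIC)]))
E
```

```text
[386 251   6  18  53] [388.24528302 259.13207547]
[241 229   9  12  53] [244.75471698 234.73584906]
handle (array([ 521.64153165, -349.10671629,  167.46282451]), np.float64(1.4613541213448893)) top depth 1369.357
```

View pics/c.png

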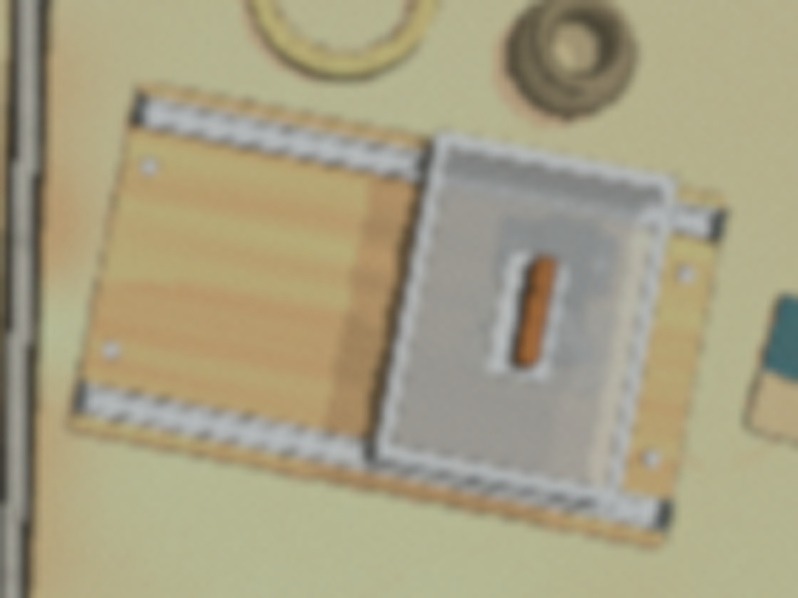

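The crop shows the base corners at crop pixels (140,88), (727,200), (664,547) and (72,428). The handle lies along the press's x axis, and the cup and tape are clear of the handle's path.

Run:
```python
from h import *
T=load('top0')
P=np.array([onz(T,(295+u/5.7,205+v/5.7),12)[:2] for u,v in [(140,88),(727,200),(664,547),(72,428)]])
print(P.round(1)); c=P.mean(0)
yv=(P[0]+P[3]-P[1]-P[2])/2; xv=(P[0]+P[1]-P[2]-P[3])/2
print(c,np.linalg.norm(yv),np.linalg.norm(xv)); 
ay=np.arctan2(-yv[0],yv[1]);ax=np.arctan2(xv[1],xv[0]);print('yaw',ay,ax)
a=(160*ay+95*ax)/255*1; ey=np.array([-np.sin(a),np.cos(a)]);print('yaw',a,'screw/handle',c-75*ey,'open handle',c+85*ey)
for u,v in [(543,258),(524,365)]: print('handle end z170',onz(T,(295+u/5.7,205+v/5.7),168))
from scipy.spatial.transform import Rotation as Ro
s=robot.sense();R=Ro.from_euler('xyz',s['tool_rot']).as_matrix();print(R.round(3))
for tgt in [np.r_[c-75*ey,250]]: print('tool shift',R.T@(tgt-s['eef_pos']))
```

```text
[[ 646.4 -156.6]
 [ 594.8 -469.8]
 [ 410.8 -438.4]
 [ 464.4 -126. ]]
[ 529.07728343 -297.69845889] 317.10457780987207 185.6062413531339
yaw -0.1666616822249298 -0.16785760788899956
yaw -0.16710722315860285 screw/handle [ 516.6024908  -371.65371259] open handle [ 543.21538174 -213.88250471]
handle end z170 [ 546.11886235 -353.45422097  168.        ]
handle end z170 [ 494.96094493 -345.22427567  168.        ]
[[ 0.943  0.332 -0.   ]
 [ 0.332 -0.943  0.001]
 [ 0.    -0.001 -1.   ]]
tool shift [ 3.63670521e+02 -1.02326816e+02 -2.10742594e-01]
```

```bash
python3 -m jog '[[0.375,-0.122,0,0,0,0.322],[0.375,-0.122,0,0,0,0.322],[0.375,-0.122,0,0,0,0.322],[0.375,-0.122,0,0,0,0.322],[0.375,-0.122,0,0,0,0.322],[0.375,-0.122,0,0,0,0.322],[0.375,-0.122,0,0,0,0.322],[0.375,-0.122,0,0,0,0.322]]' 1 40; python3 -m jog '[[0,0,0,0,0,0],[0,0,0,0,0,0]]'
python3 - <<'E'
from h import *
im=grab('wrist','w1');print(im['s']['eef_pos'],im['s']['tool_rot'],im['T_tool_cam'].round(3),im['fx'])
E
```

```text
time: 0.9
eef_pos: [521.3, -348.7, 250.0]
tool_rot: [-3.141, 0.001, -0.167]
wrist_force: [0.4, -1.3, 0.4]
width: 85.5
finger_force: 0.0
time: 1.1
eef_pos: [520.7, -349.1, 249.7]
tool_rot: [-3.141, 0.001, -0.164]
wrist_force: [-0.1, -0.2, 0.1]
width: 85.2
finger_force: 0.0
[ 520.73529468 -349.1491091   249.72083677] [-3.14134143e+00  1.06420917e-03 -1.64225235e-01] [[ 0.0000e+00 -9.4700e-01 -3.2100e-01  8.2098e+01]
 [ 1.0000e+00  1.0000e-03 -2.0000e-03  8.6000e-01]
 [ 2.0000e-03 -3.2100e-01  9.4700e-01 -1.2389e+02]
 [ 0.0000e+00  0.0000e+00  0.0000e+00  1.0000e+00]] 426.64323659194076
```

View pics/w1.png

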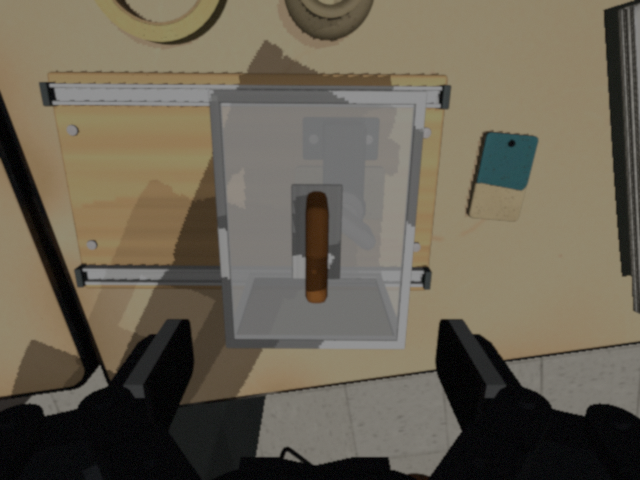

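The handle is upright at columns 306–328, centred between the fingers. The wing shows faintly at about (360,225). I'll descend and grip.

```bash
python3 -m jog '[[0,0,0.05,0,0,0],[0,0,0.094,0,0,0],[0,0,0.094,0,0,0]]'; python3 -m jog '[[0,0,0,0,0,0],[0,0,0,0,0,0],[0,0,0,0,0,0],[0,0,0,0,0,0],[0,0,0,0,0,0],[0,0,0,0,0,0],[0,0,0,0,0,0]]' 0 40
```

```text
time: 1.45
eef_pos: [515.3, -349.0, 150.5]
tool_rot: [-3.137, 0.011, -0.169]
wrist_force: [-1.0, 0.5, -0.5]
width: 85.4
finger_force: 0.0
time: 2.15
eef_pos: [520.6, -350.7, 157.7]
tool_rot: [3.141, -0.002, -0.167]
wrist_force: [-1.2, 1.0, 6.4]
width: 11.6
finger_force: 39.8
```

```bash
python3 -m jog '[[0,-0.015,0,0,0,0],[0,-0.03,0,0,0,0],[0,-0.045,0,0,0,0],[0,-0.06,0,0,0,0],[0,-0.075,0,0,0,0],[0,-0.09,0,0,0,0],[0,-0.105,0,0,0,0],[0,-0.12,0,0,0,0]]'; python3 -m jog '[[0,-0.005,0,0,0,0],[0,-0.01,0,0,0,0],[0,-0.013,0,0,0,0],[0,-0.016,0,0,0,0],[0,-0.016,0,0,0,0],[0,-0.016,0,0,0,0]]'
```

```text
time: 2.95
eef_pos: [541.1, -232.1, 157.6]
tool_rot: [3.141, -0.003, -0.167]
wrist_force: [0.5, -2.3, 4.0]
width: 11.6
finger_force: 40.1
time: 3.55
eef_pos: [543.9, -216.2, 157.6]
tool_rot: [3.141, -0.003, -0.167]
wrist_force: [1.6, 1.1, 6.2]
width: 11.2
finger_force: 40.2
```

```bash
python3 -m jog '[[0,-0.002,0,0,0,0],[0,-0.004,0,0,0,0],[0,-0.004,0,0,0,0],[0,-0.004,0,0,0,0]]'; python3 -m jog '[[0,-0.002,0,0,0,0],[0,-0.003,0,0,0,0],[0,-0.003,0,0,0,0],[0,-0.003,0,0,0,0]]'
```

```text
time: 3.95
eef_pos: [544.4, -212.5, 157.6]
tool_rot: [3.141, -0.003, -0.167]
wrist_force: [0.0, -0.5, 5.9]
width: 11.5
finger_force: 40.2
time: 4.35
eef_pos: [544.6, -211.7, 157.7]
tool_rot: [3.138, -0.003, -0.167]
wrist_force: [-2.5, -11.2, 4.7]
width: 11.2
finger_force: 40.1
```

The guard has hit its stop (11 N reaction). I'll release, rise and move over the screw.

```bash
python3 -m jog '[[0,0.001,0,0,0,0],[0,0.001,0,0,0,0],[0,0.001,0,0,0,0],[0,0.001,0,0,0,0],[0,0.001,0,0,0,0],[0,0.001,0,0,0,0]]' 1; python3 -m jog '[[0,0,-0.05,0,0,0],[0,0,-0.09,0,0,0],[0,0.05,-0.09,0,0,0],[0,0.1,-0.09,0,0,0],[0,0.15,-0.09,0,0,0],[0,0.159,-0.09,0,0,0],[0,0.159,-0.09,0,0,0],[0,0.159,-0.09,0,0,0]]'
python3 - <<'E'
from h import *
im=grab('wrist','w2');print(im['s']['eef_pos'],im['s']['tool_rot'])
E
```

```text
time: 4.95
eef_pos: [543.7, -210.1, 156.3]
tool_rot: [-3.142, 0.0, -0.167]
wrist_force: [-0.1, -0.1, 0.2]
width: 85.2
finger_force: 0.0
time: 5.75
eef_pos: [517.1, -366.2, 245.9]
tool_rot: [-3.141, 0.001, -0.167]
wrist_force: [-0.9, -0.2, -0.7]
width: 85.6
finger_force: 0.0
[ 517.13973266 -366.17832864  245.91298203] [-3.14068529e+00  8.12149015e-04 -1.67094186e-01]
```

View pics/w2.png

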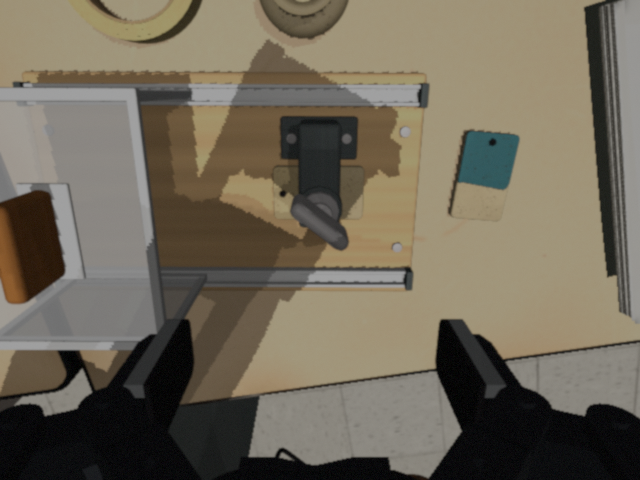

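The wing is exposed, running from about (298,203) to (343,243), and the guard is clear on the left. I'll measure the wing with the depth image, and from a second wrist position for its height.

```bash
cat > m.py <<'E'
from h import *
import sys
def wing(tag):
    im=load(tag);v,u=np.mgrid[150:290,240:400];d=im['depth'][150:290,240:400]
    c,_=ray(im,(0,0));D=np.array([ray(im,p)[1] for p in zip(u.ravel(),v.ravel())])
    X=c+D*d.ravel()[:,None];k=(d.ravel()>0)&(X[:,2]>108)&(X[:,2]<124)
    uv=np.c_[u.ravel(),v.ravel()][k]; zt=np.percentile(X[k,2],80)
    r=cv2.minAreaRect(X[k,:2].astype(np.float32));vx=cv2.fitLine(X[k,:2].astype(np.float32),cv2.DIST_L2,0,.01,.01).ravel()
    print(tag,k.sum(),'z80',zt.round(1),'rect',r,'line dir',np.arctan2(vx[1],vx[0]),'theta',(np.arctan2(vx[1],vx[0])+.167)%np.pi,'pixc',uv.mean(0))
    return im,uv.mean(0)
E
python3 -c "
from m import *
wing('w2')"
python3 -m jog '[[0,0.003,0.03,0,0,0],[0,0.003,0.05,0,0,0],[0,0.003,0.05,0,0,0],[0,0.003,0.05,0,0,0]]'
python3 -c "
from m import *
grab('wrist','w3');a,p=wing('w2');b,q=wing('w3');print(tri(a,p,b,q))"
```

```text
w2 1197 z80 118.3 rect ((518.2069702148438, -370.0455322265625), (43.798744201660156, 11.014162063598633), 42.1821403503418) line dir 0.73487055 theta 0.90187055 pixc [319.44778613 225.40100251]
time: 6.2
eef_pos: [517.3, -368.8, 196.5]
tool_rot: [-3.141, 0.001, -0.165]
wrist_force: [-0.2, 0.4, 0.5]
width: 85.9
finger_force: 0.0
w2 1197 z80 118.3 rect ((518.2069702148438, -370.0455322265625), (43.798744201660156, 11.014162063598633), 42.1821403503418) line dir 0.73487055 theta 0.90187055 pixc [319.44778613 225.40100251]
w3 1773 z80 118.3 rect ((518.1991577148438, -370.4701843261719), (44.577606201171875, 10.775556564331055), 42.160831451416016) line dir 0.73534214 theta 0.90234214 pixc [315.1534123  254.25549915]
(array([ 517.72368251, -369.87057585,  109.82024992]), np.float64(0.04813986063028762))
```

```bash
python3 -m jog '[[0.001,0.001,0,0,0,-0.095],[0.001,0.001,0,0,0,-0.19],[0.001,0.001,0,0,0,-0.285],[0.001,0.001,0,0,0,-0.38],[0.001,0.001,0,0,0,-0.475],[0.001,0.001,0,0,0,-0.574],[0.001,0.001,0,0,0,-0.574],[0.001,0.001,0,0,0,-0.574]]'; python3 -m jog '[[0,0,0.04,0,0,0],[0,0,0.07,0,0,0],[0,0,0.091,0,0,0],[0,0,0.091,0,0,0],[0,0,0.091,0,0,0]]'; python3 -m jog '[[0,0,0,0,0,0],[0,0,0,0,0,0],[0,0,0,0,0,0],[0,0,0,0,0,0],[0,0,0,0,0,0],[0,0,0,0,0,0],[0,0,0,0,0,0],[0,0,0,0,0,0]]' 0 40
```

```text
time: 7.05
eef_pos: [518.2, -371.3, 197.5]
tool_rot: [3.14, -0.0, 0.731]
wrist_force: [-0.0, -0.1, 0.3]
width: 85.5
finger_force: 0.0
time: 7.55
eef_pos: [517.9, -371.4, 105.8]
tool_rot: [3.141, -0.0, 0.733]
wrist_force: [0.6, 0.5, 1.1]
width: 85.7
finger_force: 0.0
time: 8.35
eef_pos: [517.5, -371.0, 105.9]
tool_rot: [-3.141, -0.0, 0.735]
wrist_force: [-0.6, 1.8, 4.7]
width: 14.8
finger_force: 38.9
```

The width reads 14.8 where about 10 was expected, so I'll look before turning.

```bash
python3 -m jog '[[0,0,0,0,0,0],[0,0,0,0,0,0],[0,0,0,0,0,0]]'
python3 - <<'E'
from h import *
im=grab('wrist','w4');cv2.imwrite('pics/w4c.png',cv2.resize(im['color'][200:480,160:480],None,fx=2,fy=2)); s=robot.sense();print(s['joint_pos'],s['wrist_torque'])
E
```

```text
time: 8.65
eef_pos: [517.5, -371.0, 105.9]
tool_rot: [-3.141, -0.0, 0.735]
wrist_force: [-1.4, 1.8, 5.0]
width: 14.5
finger_force: 38.9
[-6.40776409e-01  6.22295997e-01  1.68143357e+00  1.55782434e-04
  8.38201725e-01  1.95377221e-01] [0.33006703 0.35429433 0.00466896]
```

View pics/w4c.png

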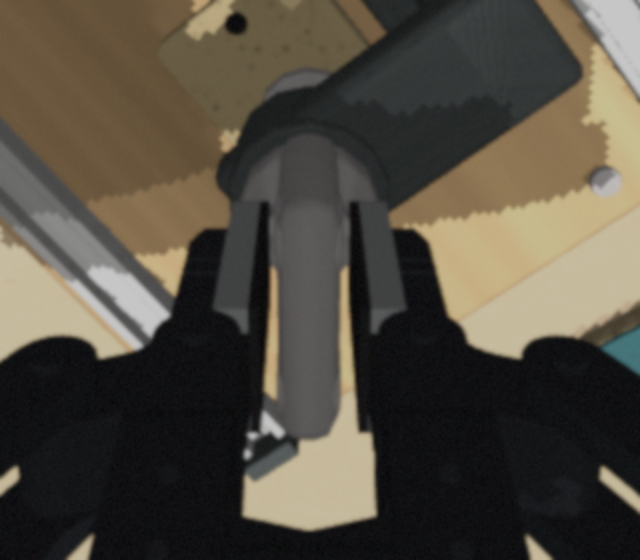

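The picture shows gaps between the pads and the wing, so the tips are clamped on the round hub below it. I'll reopen, rise 8 mm and regrip.

```bash
python3 -m jog '[[0,0,0,0,0,0],[0,0,0,0,0,0],[0,0,0,0,0,0],[0,0,-0.008,0,0,0],[0,0,-0.008,0,0,0],[0,0,-0.008,0,0,0]]' 0.5; python3 -m jog '[[0,0,0,0,0,0],[0,0,0,0,0,0],[0,0,0,0,0,0],[0,0,0,0,0,0],[0,0,0,0,0,0],[0,0,0,0,0,0],[0,0,0,0,0,0]]' 0 60
```

```text
time: 9.3
eef_pos: [517.8, -371.4, 113.8]
tool_rot: [3.141, -0.0, 0.735]
wrist_force: [0.2, 0.6, 0.1]
width: 42.8
finger_force: 0.0
time: 10.0
eef_pos: [517.4, -371.1, 113.4]
tool_rot: [-3.141, 0.0, 0.735]
wrist_force: [-2.0, 1.1, 2.8]
width: 9.2
finger_force: 59.0
```

```bash
python3 -m jog '[[0,0,0,0,0,0.07],[0,0,0,0,0,0.14],[0,0,0,0,0,0.21],[0,0,0,0,0,0.28],[0,0,0,0,0,0.35],[0,0,0,0,0,0.42],[0,0,0,0,0,0.49],[0,0,0,0,0,0.54]]';python3 -c "
from h import *
print(robot.sense()['wrist_torque'])"; python3 -m jog '[[0,0,0,0,0,0.02],[0,0,0,0,0,0.04],[0,0,0,0,0,0.04],[0,0,0,0,0,0.04]]';python3 -c "
from h import *
print(robot.sense()['wrist_torque'])"
```

```text
time: 10.8
eef_pos: [517.0, -369.7, 113.3]
tool_rot: [-3.139, 0.002, -0.118]
wrist_force: [-3.4, 8.0, 7.1]
width: 8.9
finger_force: 59.6
[1.29601902 0.44062772 0.10384885]
time: 11.2
eef_pos: [517.0, -369.6, 113.3]
tool_rot: [-3.139, 0.002, -0.176]
wrist_force: [-2.3, 7.0, 7.8]
width: 8.6
finger_force: 59.6
[1.2541248  0.4051783  0.05755219]
```

```bash
for i in 1 2; do python3 -m jog '[[0,0,0,0,0,0.02],[0,0,0,0,0,0.04],[0,0,0,0,0,0.04],[0,0,0,0,0,0.04]]'|grep -E 'rot|force';python3 -c "
from h import *
print(robot.sense()['wrist_torque'])"; done
```

```text
tool_rot: [-3.14, 0.003, -0.236]
wrist_force: [-3.0, 7.2, 8.2]
finger_force: 72.9
[1.30187777 0.41738385 1.36707592]
tool_rot: [-3.141, 0.003, -0.296]
wrist_force: [-2.2, 8.9, 8.2]
finger_force: 100.9
[1.35175363 0.39409661 2.18656829]
```

Seated firmly: the torque rose to 2.2 N m. Now the quarter turn back.

```bash
python3 -m jog '[[0,0,0,0,0,-0.07],[0,0,0,0,0,-0.14],[0,0,0,0,0,-0.21],[0,0,0,0,0,-0.28],[0,0,0,0,0,-0.35],[0,0,0,0,0,-0.42],[0,0,0,0,0,-0.49],[0,0,0,0,0,-0.55]]';python3 -m jog '[[0,0,0,0,0,-0.07],[0,0,0,0,0,-0.14],[0,0,0,0,0,-0.21],[0,0,0,0,0,-0.28],[0,0,0,0,0,-0.35],[0,0,0,0,0,-0.42],[0,0,0,0,0,-0.49],[0,0,0,0,0,-0.53]]';python3 -m jog '[[0,0,0,0,0,0],[0,0,0,0,0,0],[0,0,0,0,0,0]]'
python3 - <<'E'
from h import *
im=grab('wrist','w5');b=grab('top','top5');print(robot.sense()['wrist_torque'])
x=cv2.resize(im['color'][200:480,160:480],(400,350));y=cv2.resize(b['color'][190:330,280:440],(400,350))
cv2.imwrite('pics/c5.png',np.hstack([x,y]))
E
```

```text
time: 12.8
eef_pos: [517.3, -370.8, 113.4]
tool_rot: [-3.141, 0.0, 0.566]
wrist_force: [-2.1, 3.1, 3.5]
width: 9.0
finger_force: 59.1
time: 13.6
eef_pos: [518.5, -371.6, 113.4]
tool_rot: [3.14, 0.001, 1.398]
wrist_force: [2.6, -0.2, -0.6]
width: 8.7
finger_force: 58.5
time: 13.9
eef_pos: [518.4, -371.6, 113.4]
tool_rot: [3.14, 0.001, 1.393]
wrist_force: [4.5, -0.6, -1.3]
width: 8.8
finger_force: 58.4
[-0.24989909 -0.91850621  0.00233481]
```

View pics/c5.png

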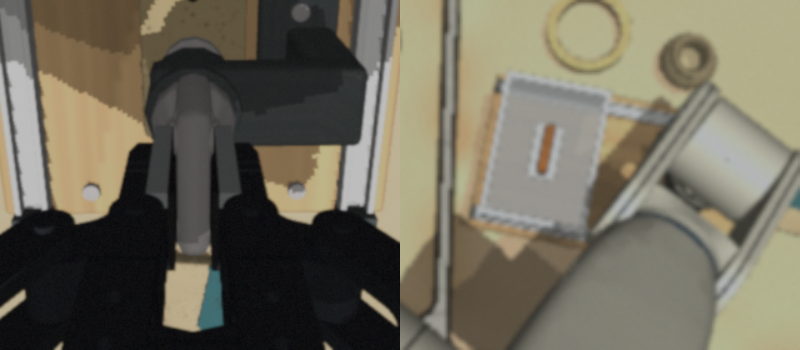

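The left half shows the pads tight on the wing, which runs parallel to the tracks (about 1.56 rad). The right half shows the guard at its open end, with the cup and tape where they were. I'm handing in.

```bash
python3 -c "
from cell import robot
print(robot.sign_off())"
```

```text
the job is handed in; nothing more can be done
None
```

I slid the guard open to its stop, seated the wing screw (torque rose to about 2.2 N m) and backed it off to about 1.56 rad; the fingers are still gripping it at about 58 N. The job is handed in, but sign-off returned no verdict.

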